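# Fit a shelf bracket to the desk organiser post

## Task

Fit the yellow shelf bracket to the slotted post on the desk: put both of its hooks into the two slots, then press it down until it is fully home and the orange spring catch has snapped out over its red tab. Leave it locked there with its plate flat against the post, and leave the mug, the radio and the stapler alone.

Things in the scene. Friction and masses are not known exactly. Their poses are not given: they have to be found in the camera images.
- stand: Grey post fixed to the desk: foot plate 140x140x10 mm (x -40..100), two rails (8 wide, 30 deep, 78 over both, top z 246) and between them, flush with their front, a 60 mm wide, 4 mm thick aluminium slotted strip, open behind. Origin on the desk under the middle of the front face; x points into the post (bracket comes in along +x), y across the face, z up.
- slot_nominal (a point): On the stand's face, centre line, z 122 mm: NOMINAL lower edge of the lower slot. Two slots, each 12 wide, 32 tall, lower edges 46 mm apart. But the strip with slots and catch is clamped anywhere from 8 mm lower to 8 mm higher than nominal; this point and the stand's pose do not show it: the real edge (the sill) must be felt or seen.
- bracket: Loose yellow steel L bracket, about 0.3 kg, standing on its arm, the way up it is to be fitted. Origin at the foot of the plate's back, mid width; x out of the back (towards the post when fitted), z up. Plate 40 wide, back at x 0 up to z 78 mm, above that set back 4 mm. Red tab x -36..-4, z 100..104. Home: x and y axes as the stand's, origin z 100 mm plus the strip's shift.
- ledge_grip (a point): Point in the bracket's arm at its x -105, y 0, z 15 mm. The arm is an open-topped channel along x from -174 to the plate, 30 mm high (z 0..30), 40 mm wide over its flat outer sides, which are the faces to grip. The bracket's centre of mass is near x -65.
- neck (a point): On the plate's back at x 0, y 0, z 22 mm, underside of the lower hook's neck. Each of two hooks, 46 mm apart, 8 wide, has a neck 8 high reaching to x 10.5 and a lip (x 6..10.5) hanging 18 below it. Lips enter the slots only with this point 18..24 mm above the slot's lower edge; else they butt with the plate 10.5 mm off. Home: level with that edge.
- press_tab (a point): On top of the red press tab, at the bracket's x -24, y 0, z 104 mm: where to press straight down. Pressed far out on the arm instead, the bracket can bind. Let go on the catch with the lips 5 mm or more down behind the strip, it hangs there (top leaning out 2 degrees); with less it tips out. At home this point is at z 204 mm plus the strip's shift.
- catch (a joint): Angle (rad) of the orange spring leaf, 24 mm wide, in the strip above the slots: 0 out, grows as pushed into the post. Its nose stands 9 mm proud, lower end nominally at z 206 mm. It starts to hold the bracket up 13 mm above home. Pressed down, the tab pushes it to about 0.07, against 10 to 15 N; then it springs out over the tab to near 0. Press on to 20 N to seat it.
- mug: Blue mug, 80 mm across, 95 mm tall, standing; origin at the centre of its underside. Leave alone.
- radio: Black two-way radio, 38 x 58 x 125 mm plus 70 mm aerial, standing; origin at the centre of its underside. Leave alone.
- stapler: Red and black stapler, 130 x 38 x 42 mm, lying along its x; origin at the centre of its underside. Leave alone.
Mind the look-alikes: they are no part of the job. Several things have the shape of the bracket; the one meant has the colours described above.

How it is judged:
On the way, in this order (a step that is already met when the one before it is completed fails the run):
1. both hooks are in the slots: the plate within 4 mm of the face, centred, square and upright, 13 to 26 mm above home (x of neck in the frame of stand between -0.004 and 0.004 m and y of neck in the frame of stand between -0.005 and 0.005 m and angle between the x axis of bracket and the x axis of stand, either way round below 0.09 rad and angle between bracket's own z axis and vertical below 0.09 rad and z of neck in the frame of sill between 0.013 and 0.026 m), for 0.05 s.
2. the bracket, hooked in, has been pushed down past the catch to within 3 mm of home (x of neck in the frame of stand between -0.004 and 0.004 m and y of neck in the frame of stand between -0.005 and 0.005 m and angle between the x axis of bracket and the x axis of stand, either way round below 0.09 rad and angle between bracket's own z axis and vertical below 0.09 rad and z of neck in the frame of sill between -0.003 and 0.003 m), for 0.1 s.
At the end, for the whole second after the job is handed in: The bracket hangs hooked in the strip, at rest and released: plate within 4 mm of the face, centred within 5 mm, square and upright within 0.09 rad, the necks within 3 mm of the bottom of the slots, and the catch out over the tab (joint below 0.035 rad) (all of step 2 and value of joint catch below 0.035 rad and linear speed of bracket below 0.02 m/s); the robot touches nothing.
It fails at once if the mug is moved by more than 25 mm or tipped (distance of mug from where it was at the start of the episode above 0.025 m or angle between mug's own z axis and vertical above 0.3 rad).
It fails at once if the radio is moved by more than 25 mm or tipped (distance of radio from where it was at the start of the episode above 0.025 m or angle between radio's own z axis and vertical above 0.3 rad).
It fails at once if the stapler is moved by more than 25 mm or tipped (distance of stapler from where it was at the start of the episode above 0.025 m or angle between stapler's own z axis and vertical above 0.3 rad).
It also fails if it takes over 58 s, if anything falls off the work surface, if the arm or the gripper's body presses on something with over 40 N, if the wrist force passes 120 N, or if a joint passes its speed limit or range.

## Robot

A 6-joint arm with a two-finger parallel gripper is mounted at the origin on the work surface. World frame = base frame: x ahead of the robot, y to its left, z up, the work surface at z = 0. Lengths are in m, angles in rad, forces in N, time in s.
With the tool pointing down it reaches from about 0.35 to 0.775 m from the base axis. Payload 7.3 kg.
Tool frame: the origin (TCP) lies at the centre of the arm's flange, where the gripper is bolted on; the fingertips stand 178 mm ahead of it and the grasp point (between the pads) lies robot.pinch_z ahead of it (robot.pinch_z is the distance from the TCP to the grasp point, in m); x points along the fingers, z is the direction in which the jaws open and shut, and the axes are right-handed (so a half turn about x gives the same grasp; the last joint's range is limited). The gripper opens to 92 mm and grips with 3 to 60 N. Pads are 19 mm wide; open, the fingers measure 130 mm over their backs; the gripper's body (75 mm by 190 mm) begins 47 mm behind the grasp point.
Start: joints at [-1.468, 0.342, 1.524, -0, 1.275, -0.146], TCP at [0.129, -0.509, 0.405] pointing down, gripper open.
Joint ranges: [-2.53, 2.53], [-0.77, 2.02], [0.04, 2.7], [-1, 4.14], [0.28, 2.66], [-3.11, 3.11]. Speed limits (rad/s): [2.57, 2.57, 3.14, 3.14, 3.14, 3.14].

## Interface

Orientations are given as [roll, pitch, yaw] about the fixed x, y, z axes, in that order (R = Rz(yaw) Ry(pitch) Rx(roll)).
In Python, from cell import robot gives the robot as it stands.
- The arm moves only by the shell command python3 -m jog 'ROWS' [FORCE]. ROWS is JSON, a list of rows, each an object of numbers: "fingers": the closure, from 0 (fully open) to 1 (shut); "x", "y", "z": the shift along the tool's x, y, z in cm; "spin": the turn about the tool's x in degrees. A call has 1 to 5 rows; each row is the pose to reach, as a shift and turn from the pose commanded when the call began, along the tool's axes at that moment; what a row does not reach only later rows make up. A row lasts 1/8 s, in which the tool goes at most 62.5 mm and 10.7 degrees, less where a joint would pass 70% of its speed; a pose out of reach is approached as far as the arm can. A call with a gripper value outside its range is refused whole. The fingers move at their own pace and stop on an object; FORCE is the grip in N (left out, the last holds). Time passes only in rows, so rows that repeat a pose let the fingers close. It gives the time, the measured TCP pose, the force and the opening at its end, in the units of the state.
- robot.observe(): the state, without advancing time (a new reading comes with each control period).
- robot.read_camera(name): name is "scene" or "side" or "wrist"; returns a dict with "color" (400x640x3 uint8, red, green, blue), "mtx" (3x3 intrinsics, pixels), "view" (4x4, takes a point from world to camera coordinates); the wrist camera has in their place "T_tool_cam" (4x4, takes a point from camera to tool coordinates, whose origin is the TCP and whose axes are the tool frame's). Camera axes: x right, y down, z forward; pixel columns grow to the right and rows downward; lengths in m; the calibration is good to about 2 mm. A picture is of the moment at which its call begins: read the wrist's pose just before it. There is no depth.
- robot.hand_in(): hands the job in, once; it reports no verdict.
Trained networks look in a picture, given as the dict that the camera call returned (one of the last four; its "shot" number tells which), for a name from the list of things; names that differ only in an ending like _2 or _b are one class to them, and where a whole thing is asked for, a point or a joint stands for the part that bears it (a point fixed in the world has none). Each returns a list of dicts, best first, with "conf" (0 to 1); they miss things now and then, are a little off and sometimes report something else, mostly with a low value. They report only what shows in the picture. A call takes as long as a camera call. They do not tell look-alikes from the thing itself.
- robot.look_for(target, picture): "xy" ([column, row] in pixels, amid what is visible of it).
The state is a dict: "time": time; "qpos": joint angles; "qvel": joint speeds; "joint_efforts": joint torques, N m; "tool_pos": TCP position; "tool_rot": TCP orientation; "contact_force": force on the tool from outside, world axes, zero at the start; "torque": the same for the moment, N m; "opening": finger opening in m.
Only numpy, scipy, OpenCV 4.12 (cv2) and the standard library are available. Lean on these libraries where they do the work, as an engineer would, in place of code of your own. Each camera call takes 0.05 s, during which the arm holds its last target. There are 200 camera calls.

## Working session

There is one attempt and no reset: what is moved stays moved. The work goes in short steps, Python scripts to look and compute and a shell command to move; the robot and the scene stay as the last step left them, time stands still between calls to the robot, and variables do not carry over. Pictures are saved under pics/ and viewed, on a budget of 10 in all, crops included, one or two more only if the job needs it, and the job is handed in when it is done.

```bash
ls; mkdir -p pics; cat > h.py <<'E'
import numpy as np,cv2
from scipy.spatial.transform import Rotation as R
from cell import robot
def save(p,n,crop=None,s=1):
    im=p["color"][:,:,::-1]
    if crop: c0,r0,c1,r1=crop; im=im[r0:r1,c0:c1]
    if s!=1: im=cv2.resize(im,None,fx=s,fy=s,interpolation=cv2.INTER_CUBIC)
    cv2.imwrite("pics/"+n,im)
def ray(p,uv):
    V=np.array(p["view"]);K=np.array(p["mtx"])
    d=V[:3,:3].T@np.linalg.inv(K)@[uv[0],uv[1],1]
    return -V[:3,:3].T@V[:3,3], d/np.linalg.norm(d)
def onz(p,uv,z):
    o,d=ray(p,uv); return o+d*(z-o[2])/d[2]
def proj(p,X):
    V=np.array(p["view"]);K=np.array(p["mtx"])
    X=np.atleast_2d(X); c=X@V[:3,:3].T+V[:3,3]; q=c@K.T; return q[:,:2]/q[:,2:]
def wrist():
    s=robot.observe(); p=robot.read_camera("wrist")
    T=np.eye(4);T[:3,:3]=R.from_euler('xyz',s["tool_rot"]).as_matrix();T[:3,3]=s["tool_pos"]
    p["view"]=np.linalg.inv(T@np.array(p["T_tool_cam"])); return p
E
python3 - <<'E'
from h import *
s=robot.observe(); print({k:np.round(v,3).tolist() for k,v in s.items()}, robot.pinch_z)
a=robot.read_camera("scene"); b=robot.read_camera("side")
ims=[]
for n,p in(("scene",a),("side",b)):
    save(p,n+".png")
    print(n,np.round(p["mtx"],1).tolist(),np.round(np.linalg.inv(p["view"]),3).tolist())
    for t in("stand","bracket","catch","press_tab","ledge_grip","neck","mug","radio","stapler"):
        print(t,[(np.round(d["xy"],1).tolist(),round(d["conf"],2)) for d in robot.look_for(t,p)[:5]])
E
```

```text
pics
{'time': 0.0, 'qpos': [-1.468, 0.343, 1.525, -0.0, 1.275, -0.146], 'qvel': [-0.002, 0.001, 0.0, -0.0, 0.0, 0.001], 'joint_efforts': [-0.002, -43.125, -24.422, 0.071, 0.056, -0.0], 'tool_pos': [0.129, -0.509, 0.404], 'tool_rot': [3.001, 1.569, 1.679], 'contact_force': [-0.282, 0.556, 0.036], 'torque': [-0.001, -0.046, 0.052], 'opening': 0.092} 0.1592
scene [[373.4, 0.0, 308.5], [0.0, 373.4, 199.2], [0.0, 0.0, 1.0]] [[-0.62, 0.569, -0.541, 1.224], [0.785, 0.434, -0.443, 0.576], [-0.017, -0.699, -0.715, 1.163], [0.0, 0.0, 0.0, 1.0]]
stand [([266.9, 235.4], 0.74), ([344.6, 268.0], 0.37)]
bracket [([343.7, 265.7], 0.93), ([313.3, 318.0], 0.66), ([399.7, 271.7], 0.64), ([429.4, 226.6], 0.59)]
catch []
press_tab [([397.5, 271.3], 0.96), ([314.7, 313.8], 0.82), ([428.8, 228.1], 0.63), ([345.0, 266.6], 0.61)]
ledge_grip [([312.5, 318.2], 0.76), ([430.5, 228.7], 0.73), ([399.8, 269.3], 0.58)]
neck [([429.0, 226.7], 0.82), ([345.6, 267.1], 0.75), ([402.2, 275.9], 0.66)]
mug [([259.4, 287.1], 0.74)]
radio [([219.1, 198.9], 0.92), ([265.8, 232.3], 0.54)]
stapler [([322.8, 224.1], 0.63)]
side [[436.0, 0.0, 317.6], [0.0, 436.0, 205.7], [0.0, 0.0, 1.0]] [[0.833, -0.307, 0.46, -0.216], [-0.553, -0.445, 0.705, -1.087], [-0.011, -0.841, -0.54, 0.967], [0.0, 0.0, 0.0, 1.0]]
stand [([370.7, 241.6], 0.9)]
bracket [([265.8, 184.3], 0.6), ([348.3, 183.3], 0.56)]
catch [([365.3, 196.3], 0.58)]
press_tab [([351.0, 182.2], 0.66), ([188.2, 199.3], 0.56)]
ledge_grip [([349.0, 184.2], 0.83)]
neck [([348.7, 185.7], 0.56), ([263.6, 184.3], 0.43)]
mug [([387.7, 189.7], 0.74)]
radio [([422.2, 267.2], 0.97)]
stapler []
```

View pics/scene.png

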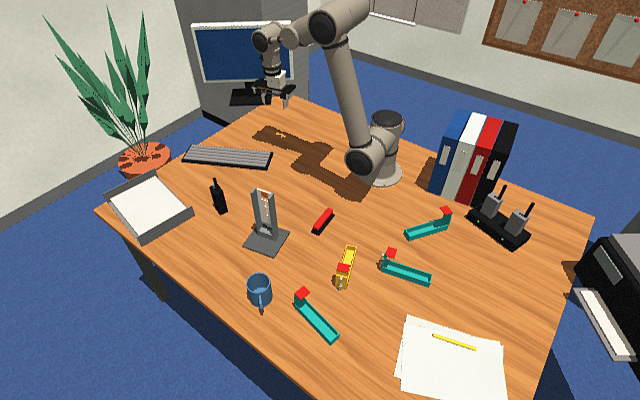

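View pics/side.png

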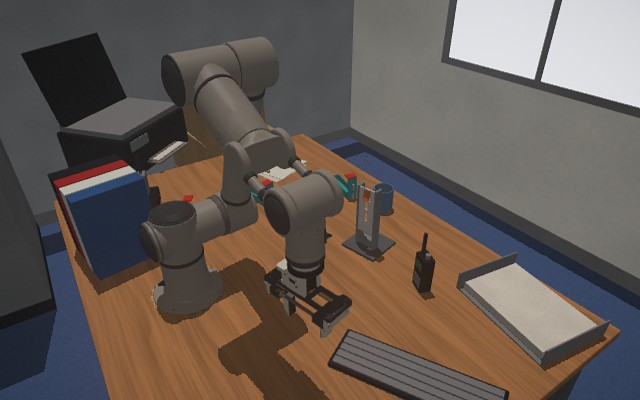

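Candidates shaped like the bracket in the scene view are yellow (345,267), teal (318,318), teal (405,268) and teal (429,227). The yellow one with the red tab fits the description. I'll confirm it in an enlarged crop.

```bash
python3 - <<'E'
from h import *
import cv2
im=cv2.imread("pics/scene.png")
cv2.imwrite("pics/crop1.png",cv2.resize(im[180:300,230:370],None,fx=5,fy=5,interpolation=cv2.INTER_CUBIC))
a=robot.read_camera("scene")
for n,uv,z in(("bracket",(346,267),.04),("stand foot",(267,241),.01),("stand top",(264,190),.246),("mug",(259,287),.05),("radio",(219,199),.06),("stapler",(322,221),.03)): print(n,onz(a,uv,z).round(3))
E
```

```text
bracket [0.56  0.196 0.04 ]
stand foot [ 0.63  -0.126  0.01 ]
stand top [ 0.591 -0.145  0.246]
mug [0.812 0.011 0.05 ]
radio [ 0.616 -0.404  0.06 ]
stapler [ 0.431 -0.007  0.03 ]
```

View pics/crop1.png

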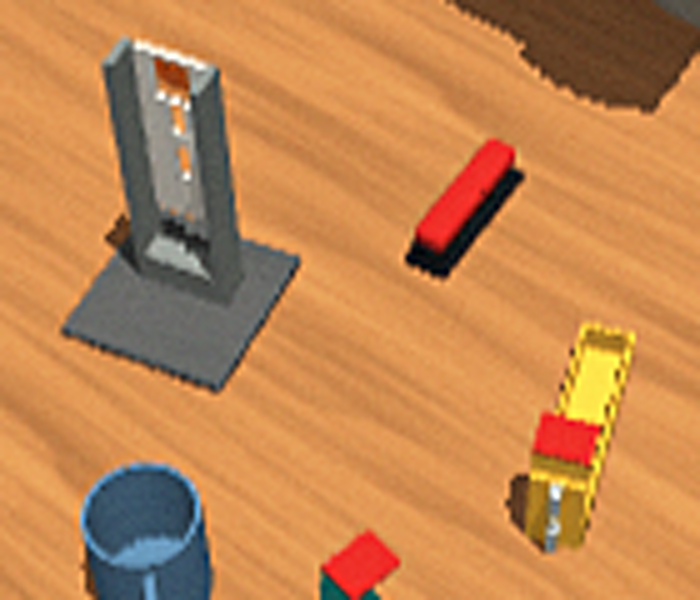

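The crop confirms the yellow bracket with red tab at scene px (345,267), with its hooks facing the camera. The post's open back also faces the camera, so its slotted front faces the robot. Next I get rough poses and bring the wrist camera over.

```bash
cat >> h.py <<'E'
def plan(tgt,zdir=None):
    """shift (cm) in present tool axes and spin (deg) to TCP tgt with jaw axis zdir (either sign)"""
    s=robot.observe(); M=R.from_euler('xyz',s["tool_rot"]).as_matrix()
    d=M.T@(np.array(tgt)-s["tool_pos"])*100
    sp=0
    if zdir is not None:
        l=M.T@np.append(zdir,0)[:3]; sp=np.degrees(np.arctan2(-l[1],l[2])); sp=(sp+90)%180-90
    return np.round(d,2),round(sp,2)
E
python3 - <<'E'
from h import *
a=robot.read_camera("scene")
c=lambda u,v:(230+u/5,180+v/5)
fl,fb,fr=[onz(a,c(*q),.01)[:2] for q in((65,330),(218,388),(300,260))]
print("foot",fl,fb,fr,np.linalg.norm(fb-fl),np.linalg.norm(fr-fb))
ux=(fb-fr)/np.linalg.norm(fb-fr); uy=(fr+0-fb)
# back edge fl-fb at x=100 ; y: 
yd=(fb-fl)/np.linalg.norm(fb-fl); xd=np.array([yd[1],-yd[0]]); print("yd",yd,"xd",xd,"ux",ux)
print("stand origin",(fl+fb)/2-.1*ux, "yaw",np.degrees(np.arctan2(*ux[::-1])))
tab=onz(a,c(567,438),.104)[:2]; end=onz(a,c(608,332),.03)[:2]
bx=(tab-end)/np.linalg.norm(tab-end); print("tab",tab,"end",end,np.linalg.norm(tab-end),"yaw",np.degrees(np.arctan2(*bx[::-1])))
g=tab-bx*.085; by=np.array([-bx[1],bx[0]]); print("grip",g, plan([*g,.40],by))
print(np.round(robot.read_camera("wrist")["T_tool_cam"],3), robot.read_camera("wrist")["mtx"])
E
```

```text
foot [ 0.70460434 -0.1827091 ] [ 0.67282212 -0.05241752] [ 0.5408957  -0.08359934] 0.13411192144665288 0.1355613716974648
yd [-0.23698286  0.97151383] xd [0.97151383 0.23698286] ux [0.97318591 0.23001996]
stand origin [ 0.59139464 -0.14056531] yaw 13.298247069691914
tab [0.60488224 0.21220612] end [0.46469499 0.15738481] 0.15052522379969221 yaw 21.358367412980964
grip [0.52571998 0.18124911] (array([  0.47,  55.41, -57.12]), np.float64(-7.1))
[[-0.001 -0.245  0.97   0.02 ]
 [ 0.    -0.97  -0.245  0.064]
 [ 1.     0.     0.001 -0.001]
 [ 0.     0.     0.     1.   ]] [[307.04742639   0.         315.82596019]
 [  0.         307.04742639 207.05549022]
 [  0.           0.           1.        ]]
```

```bash
python3 - <<'E'
from h import *
ux=np.array([.9723,.234]);uy=np.array([-.234,.9723]);o=np.array([.5914,-.1406])
print(plan([*(o-.2*ux),.40],uy)); s=robot.observe(); print(np.round(R.from_euler('xyz',s["tool_rot"]).as_matrix(),3))
E
```

```text
(array([  0.47,  33.86, -24.56]), np.float64(0.72))
[[ 0.     0.969  0.246]
 [-0.     0.246 -0.969]
 [-1.    -0.     0.   ]]
```

```bash
python3 -m jog '[{"x":0,"y":5,"z":-3.6},{"x":0,"y":10,"z":-7.2},{"x":0,"y":15,"z":-10.9},{"x":0,"y":20,"z":-14.5},{"x":0,"y":25,"z":-18.1}]'; python3 -c "
from h import *
print(np.round(robot.observe()['qpos'],3))"
```

```text
[-1.468  0.342  1.524  0.     1.275 -0.146]$[0]: bad value
```

```bash
python3 -m jog '[{"fingers":0,"x":0,"y":5,"z":-3.6,"spin":0},{"fingers":0,"x":0,"y":10,"z":-7.2,"spin":0},{"fingers":0,"x":0,"y":15,"z":-10.9,"spin":0},{"fingers":0,"x":0,"y":20,"z":-14.5,"spin":0},{"fingers":0,"x":0,"y":25,"z":-18.1,"spin":0}]'; python3 -c "
from h import *
print(np.round(robot.observe()['qpos'],3))"
```

```text
time: 1.82
tool_pos: [0.3279, -0.2702, 0.405]
tool_rot: [0.488, 1.57, -0.834]
contact_force: [1.6, -1.6, -0.2]
opening: 0.0923
[-0.87   0.157  1.775  0.     1.208  0.452]
```

```bash
python3 -m jog '[{"fingers":0,"x":0,"y":4.4,"z":-3.2,"spin":-10.5},{"fingers":0,"x":0,"y":8.8,"z":-6.5,"spin":-21},{"fingers":0,"x":0,"y":8.8,"z":-6.5,"spin":-31.5},{"fingers":0,"x":0,"y":8.8,"z":-6.5,"spin":-42},{"fingers":0,"x":0,"y":8.8,"z":-6.5,"spin":-52.5}]'; python3 -m jog '[{"fingers":0,"x":0,"y":0,"z":0,"spin":-10.5},{"fingers":0,"x":0,"y":0,"z":0,"spin":-21},{"fingers":0,"x":0,"y":0,"z":0,"spin":-31.5},{"fingers":0,"x":0,"y":0,"z":0,"spin":-42},{"fingers":0,"x":0,"y":0,"z":0,"spin":-52.5}]';python3 -m jog '[{"fingers":0,"x":0,"y":0,"z":0,"spin":-10.5},{"fingers":0,"x":0,"y":0,"z":0,"spin":-21},{"fingers":0,"x":0,"y":0,"z":0,"spin":-31.5},{"fingers":0,"x":0,"y":0,"z":0,"spin":-42},{"fingers":0,"x":0,"y":0,"z":0,"spin":-52.5}]';python3 -m jog '[{"fingers":0,"x":0,"y":0,"z":0,"spin":-10},{"fingers":0,"x":0,"y":0,"z":0,"spin":-20},{"fingers":0,"x":0,"y":0,"z":0,"spin":-21.8},{"fingers":0,"x":0,"y":0,"z":0,"spin":-21.8}]'; python3 -c "
from h import *
s=robot.observe()
print(np.round(s['qpos'],3));print(np.round(R.from_euler('xyz',s['tool_rot']).as_matrix(),3))
p=wrist(); save(p,'w1.png'); np.save('w1view.npy',p['view'])
print(p['view'].round(4).tolist())
for t in ('stand','catch','slot_nominal'):print(t,robot.look_for(t,p)[:3])"
```

```text
time: 2.45
tool_pos: [0.3965, -0.1869, 0.4048]
tool_rot: [-0.846, 1.571, -1.245]
contact_force: [0.7, -0.2, 0.4]
opening: 0.092
time: 3.08
tool_pos: [0.3963, -0.1872, 0.4048]
tool_rot: [-1.368, 1.57, -0.851]
contact_force: [0.3, 0.3, 0.1]
opening: 0.0917
time: 3.7
tool_pos: [0.3963, -0.1872, 0.4048]
tool_rot: [-2.346, 1.57, -0.913]
contact_force: [0.1, 0.4, -0.2]
opening: 0.0917
time: 4.2
tool_pos: [0.3963, -0.1872, 0.4047]
tool_rot: [-2.99, 1.571, -1.185]
contact_force: [0.4, -1.0, -0.6]
opening: 0.0919
[-0.616  0.183  1.744 -0.     1.215 -2.421]
[[ 0.    -0.973 -0.232]
 [-0.    -0.232  0.973]
 [-1.    -0.    -0.   ]]
[[-0.2322, 0.9727, -0.0011, 0.2734], [0.9434, 0.2255, 0.2434, -0.361], [0.237, 0.0555, -0.9699, 0.3057], [0.0, 0.0, 0.0, 1.0]]
stand []
catch []
slot_nominal [{'xy': [309.9, 308.1], 'conf': 0.77}]
```

View pics/w1.png

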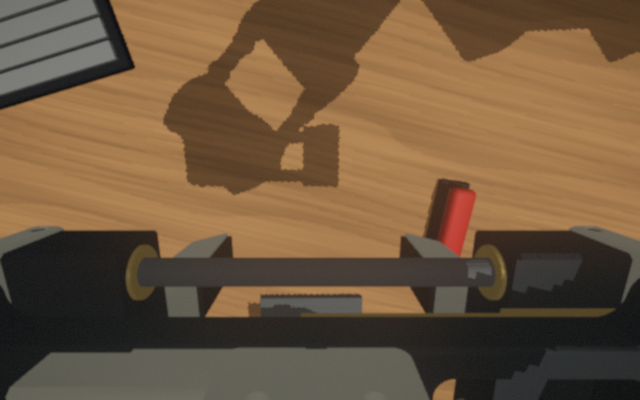

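The gripper hides the lower half of the wrist view, so the side camera has to show the strip's front face.

```bash
python3 -c "
from h import *
b=[robot.read_camera('side') for _ in range(4)]
m=np.mean([q['color'].astype(float) for q in b],0)
print(np.abs(m-b[0]['color']).mean())
p=dict(b[-1]); p['color']=m.astype(np.uint8); np.save('side_m.npy',m)
save(p,'side2.png',(330,165,410,265),6)
for t in ('stand','catch','slot_nominal'):print(t,robot.look_for(t,b[-1])[:3])"
```

```text
0.4541842447916667
stand [{'xy': [374.2, 240.9], 'conf': 0.96}]
catch []
slot_nominal [{'xy': [368.3, 239.9], 'conf': 0.9}]
```

View pics/side2.png

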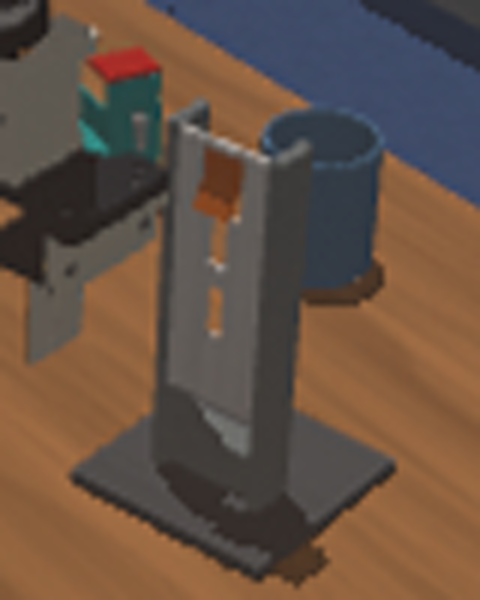

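Side crop: the slots' lower edges sit near crop (216,270) and (214,337), the orange nose at (213,215), and the rail tops and foot corners are clear. Now I fit the stand pose and the strip shift.

```bash
cat > st.py <<'E'
from h import *
from scipy.optimize import least_squares
a=robot.read_camera("scene"); b=robot.read_camera("side")
S=lambda u,v:(330+(u-2.5)/6,165+(v-2.5)/6)   # crop->pixel
C=lambda u,v:(230+(u-2)/5,180+(v-2)/5)
obs=[(b,S(72,472),(-.04,.07,.01)),(b,S(258,570),(-.04,-.07,.01)),(b,S(395,465),(.1,-.07,.01)),
     (b,S(171,117),(0,.039,.246)),(b,S(273,158),(0,-.039,.246)),(b,S(311,143),(.03,-.039,.246)),(b,S(205,98),(.03,.039,.246)),
     (a,C(65,330),(.1,-.07,.01)),(a,C(218,388),(.1,.07,.01)),(a,C(300,260),(-.04,.07,.01)),
     (a,C(106,62),(.03,-.039,.246)),(a,C(218,70),(0,.039,.246)),(a,C(133,38),(0,-.039,.246)),(a,C(190,97),(.03,.031,.246))]
W=lambda q,X:np.array([q[0]+X[0]*np.cos(q[2])-X[1]*np.sin(q[2]),q[1]+X[0]*np.sin(q[2])+X[1]*np.cos(q[2]),X[2]])
f=lambda q:np.concatenate([(proj(p,W(q,X))[0]-uv+q[3:5]*(p is a)+q[5:7]*(p is b)) for p,uv,X in obs]+[q[3:]*1.0])
r=least_squares(f,[.59,-.14,.23,0,0,0,0],loss='soft_l1'); q=r.x
if __name__=="__main__":
    print(q.round(4),np.degrees(q[2])); print(f(q)[:-4].reshape(-1,2).round(2).tolist())
    m=np.load('side_m.npy')
    off=q[5:7]
    for z in np.arange(.10,.212,.003):
        u=proj(b,W(q,(0,0,z)))[0]+off
        pix=[cv2.getRectSubPix(m.astype(np.float32),(1,1),(float(u[0]+d),float(u[1])))[0,0] for d in(-.6,0,.6)]
        print(round(z,3),u.round(1),[x.round(0).astype(int).tolist() for x in pix][1], 'RminusB',[int(x[0]-x[2]) for x in pix])
E
python3 st.py
```

```text
[ 0.5898 -0.1457  0.2187  0.2485  0.5672  0.2079  0.6219] 12.532317917698881
[[-0.42, -0.99], [-0.52, -0.22], [0.69, -0.96], [-0.66, -0.0], [1.13, 1.37], [0.45, 0.4], [-0.62, -0.09], [-0.74, -0.57], [0.11, 0.44], [1.05, -0.14], [-0.38, 0.46], [0.76, -0.06], [-1.3, -0.11], [0.06, -0.59]]
0.1 [364.6 224.7] [98, 93, 89] RminusB [9, 9, 10]
0.103 [364.6 224. ] [98, 93, 89] RminusB [8, 9, 9]
0.106 [364.7 223.3] [98, 93, 89] RminusB [9, 9, 9]
0.109 [364.7 222.6] [98, 93, 88] RminusB [9, 9, 9]
0.112 [364.7 221.9] [99, 93, 89] RminusB [9, 9, 10]
0.115 [364.8 221.1] [107, 100, 95] RminusB [8, 11, 14]
0.118 [364.8 220.4] [131, 116, 106] RminusB [15, 24, 32]
0.121 [364.9 219.7] [149, 121, 100] RminusB [31, 49, 56]
0.124 [364.9 219. ] [149, 101, 64] RminusB [58, 85, 81]
0.127 [364.9 218.3] [150, 102, 65] RminusB [57, 84, 79]
0.13 [365.  217.5] [150, 102, 65] RminusB [52, 85, 77]
0.133 [365.  216.8] [149, 102, 65] RminusB [49, 84, 76]
0.136 [365.1 216.1] [146, 100, 65] RminusB [50, 81, 76]
0.139 [365.1 215.3] [145, 98, 63] RminusB [52, 81, 85]
0.142 [365.2 214.6] [147, 100, 63] RminusB [55, 83, 90
[... 564 characters left out ...]
206.4] [140, 98, 65] RminusB [59, 75, 77]
0.178 [365.7 205.7] [142, 98, 65] RminusB [60, 76, 75]
0.181 [365.7 204.9] [143, 98, 65] RminusB [61, 77, 75]
0.184 [365.8 204.1] [142, 98, 65] RminusB [60, 77, 72]
0.187 [365.8 203.4] [138, 97, 64] RminusB [53, 74, 73]
0.19 [365.8 202.6] [138, 96, 64] RminusB [48, 73, 75]
0.193 [365.9 201.9] [141, 96, 63] RminusB [47, 78, 79]
0.196 [365.9 201.1] [138, 87, 54] RminusB [49, 83, 90]
0.199 [366.  200.3] [135, 75, 40] RminusB [83, 95, 97]
0.202 [366.  199.6] [134, 70, 34] RminusB [99, 99, 98]
0.205 [366.1 198.8] [133, 71, 35] RminusB [98, 97, 92]
0.208 [366.1 198. ] [126, 68, 35] RminusB [93, 91, 75]
0.211 [366.1 197.3] [103, 57, 32] RminusB [72, 70, 66]
```

Sill estimate is about z 0.117 to 0.118 m (shift about -4.5 mm). Next I turn the gripper back so the wrist camera faces the post, and go above the bracket.

```bash
python3 - <<'E'
from h import *
print(plan([.525,.181,.405],[-.364,.931]))
E
```

```text
(array([-3.000e-02, -2.114e+01,  3.278e+01]), np.float64(-7.8))
```

```bash
python3 -m jog '[{"fingers":0,"x":0,"y":-3,"z":4.7,"spin":10.5},{"fingers":0,"x":0,"y":-6,"z":9.4,"spin":21},{"fingers":0,"x":0,"y":-9,"z":14.1,"spin":31.5},{"fingers":0,"x":0,"y":-12,"z":18.8,"spin":42},{"fingers":0,"x":0,"y":-15,"z":23.5,"spin":52.5}]' >/dev/null; python3 -c "
from h import *
print(plan([.525,.181,.405]))"
```

```text
(array([-1.000e-02,  2.850e+00,  1.254e+01]), 0)
```

```bash
python3 -m jog '[{"fingers":0,"x":0,"y":1.4,"z":6.2,"spin":10.5},{"fingers":0,"x":0,"y":2.8,"z":12.5,"spin":21},{"fingers":0,"x":0,"y":2.8,"z":12.5,"spin":31.5},{"fingers":0,"x":0,"y":2.8,"z":12.5,"spin":42},{"fingers":0,"x":0,"y":2.8,"z":12.5,"spin":52.5}]' >/dev/null; python3 -m jog '[{"fingers":0,"x":0,"y":0,"z":0,"spin":10.5},{"fingers":0,"x":0,"y":0,"z":0,"spin":21},{"fingers":0,"x":0,"y":0,"z":0,"spin":31.5},{"fingers":0,"x":0,"y":0,"z":0,"spin":42},{"fingers":0,"x":0,"y":0,"z":0,"spin":52.5}]' >/dev/null;  python3 -m jog '[{"fingers":0,"x":0,"y":0,"z":0,"spin":10},{"fingers":0,"x":0,"y":0,"z":0,"spin":14.7},{"fingers":0,"x":0,"y":0,"z":0,"spin":14.7}]'; python3 -c "
from h import *
s=robot.observe()
print(np.round(s['qpos'],3));print(np.round(R.from_euler('xyz',s['tool_rot']).as_matrix(),3))
p=wrist(); save(p,'w2.png'); np.save('w2.npy',p['color']);np.save('w2view.npy',p['view'])
for t in ('bracket','press_tab','ledge_grip'):print(t,robot.look_for(t,p)[:3])"
```

```text
time: 7.1
tool_pos: [0.5242, 0.179, 0.4047]
tool_rot: [-1.321, 1.571, -2.387]
contact_force: [0.3, -0.2, 0.0]
opening: 0.0921
[ 0.191  0.395  1.444 -0.     1.303  1.256]
[[-0.     0.875  0.484]
 [-0.     0.484 -0.875]
 [-1.    -0.     0.   ]]
bracket [{'xy': [322.4, 156.3], 'conf': 0.85}, {'xy': [442.0, 9.2], 'conf': 0.76}, {'xy': [149.7, 181.2], 'conf': 0.59}]
press_tab [{'xy': [147.5, 180.9], 'conf': 0.83}, {'xy': [324.0, 156.0], 'conf': 0.78}, {'xy': [440.4, 11.2], 'conf': 0.6}]
ledge_grip [{'xy': [438.4, 8.2], 'conf': 0.89}, {'xy': [319.6, 160.6], 'conf': 0.59}]
```

View pics/w2.png

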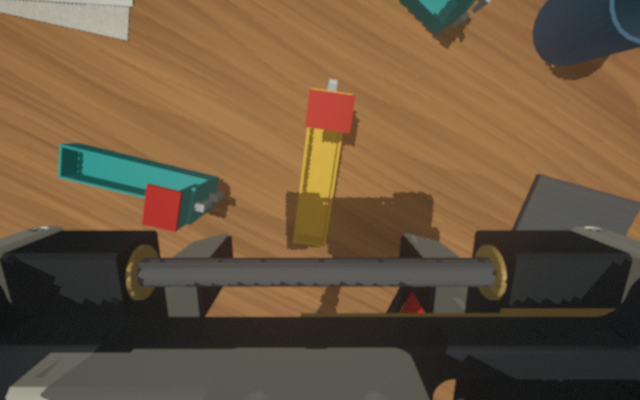

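Wrist view: yellow bracket's red tab at about (330,110), arm end at about (310,244), and a teal look-alike at left. Now its pose.

```bash
python3 - <<'E'
from h import *
p=wrist(); im=p['color'].astype(int); 
red=((im[...,0]>110)&(im[...,1]<60)&(im[...,2]<60)).astype(np.uint8); red[:,:270]=0; red[:,380:]=0; red[170:]=0
r=cv2.minAreaRect(np.argwhere(red)[:,::-1].astype(np.float32)); bp=cv2.boxPoints(r)
W=np.array([onz(p,u,.104) for u in bp]); print(bp.round(1).tolist(), W[:,:2].round(4).tolist(), [np.linalg.norm(W[i]-W[i-1]).round(4) for i in range(4)])
tabc=W.mean(0)[:2]
hsv=cv2.cvtColor(p['color'],cv2.COLOR_RGB2HSV)
y=((hsv[...,0]>22)&(hsv[...,0]<33)&(hsv[...,1]>150)&(hsv[...,2]>60)); y[:,:270]=0;y[:,380:]=0;y[:150]=0;y[236:]=0
L=[];Rr=[]
for v in range(150,236,2):
    u=np.where(y[v])[0]
    if len(u)>8: L.append(onz(p,(u[0]-.5,v),.03)[:2]); Rr.append(onz(p,(u[-1]+.5,v),.03)[:2])
ds=[]
for e in(L,Rr):
    vx,vy,x0,y0=cv2.fitLine(np.array(e,np.float32),cv2.DIST_HUBER,0,.001,.001).ravel(); 
    if vx<0: vx,vy=-vx,-vy
    ds.append((vx,vy,x0,y0)); print(np.degrees(np.arctan2(vy,vx)))
yaw=np.mean([np.arctan2(d[1],d[0]) for d in ds]); bx=np.array([np.cos(yaw),np.sin(yaw)]); by=np.array([-bx[1],bx[0]])
lat=[np.dot(d[2:],by) for d in ds]; print("lat edges",lat,"tab lat",tabc@by,"tab centre",tabc,"long",tabc@bx,"yaw",np.degrees(yaw))
for la,yw in((np.mean(lat),yaw),(tabc@by,yaw)):
    g=bx*(tabc@bx+.020-.105)+by*la; print(g.round(4),plan([*g,.405],by))
E
```

```text
[[0.0, 0.0], [0.0, 0.0], [0.0, 0.0], [0.0, 0.0]] [[0.5451, 0.4825], [0.5451, 0.4825], [0.5451, 0.4825], [0.5451, 0.4825]] [np.float64(0.0), np.float64(0.0), np.float64(0.0), np.float64(0.0)]Traceback (most recent call last):
  File "<stdin>", line 15, in <module>
cv2.error: OpenCV(4.12.0) /io/opencv/modules/imgproc/src/linefit.cpp:618: error: (-215:Assertion failed) npoints2 >= 0 || npoints3 >= 0 in function 'fitLine'
```

```bash
python3 - <<'E'
from h import *
p=wrist(); im=p['color']; print(im.dtype, [im[v,u].tolist() for u,v in((330,110),(320,160),(312,230),(305,160))], [cv2.cvtColor(im,cv2.COLOR_RGB2HSV)[v,u].tolist() for u,v in((320,160),(312,230),(300,200),(250,110))])
save(p,'w3.png')
print(robot.observe()['tool_pos'])
E
```

```text
uint8 [[185, 70, 58], [207, 171, 72], [120, 95, 37], [187, 152, 61]] [[22, 166, 207], [21, 176, 120], [20, 176, 119], [15, 136, 158]]
[0.52414975 0.17899058 0.40473955]
```

```bash
cat > br.py <<'E'
from h import *
def lines(p):
    hsv=cv2.cvtColor(p['color'],cv2.COLOR_RGB2HSV).astype(int)
    red=((hsv[...,0]<8)|(hsv[...,0]>172))&(hsv[...,1]>150)&(hsv[...,2]>90); red[:,:250]=0; red[:,390:]=0; red[170:]=0
    bp=cv2.boxPoints(cv2.minAreaRect(np.argwhere(red)[:,::-1].astype(np.float32)))
    W=np.array([onz(p,u,.104) for u in bp]); print(bp.round(1).tolist(),[np.linalg.norm(W[i]-W[i-1]).round(4) for i in range(4)])
    for i in(0,1): print("tab edge dir",np.degrees(np.arctan2(*(W[i+1]-W[i])[1::-1])))
    tabc=W.mean(0)[:2]
    y=(hsv[...,0]>17)&(hsv[...,0]<28)&(hsv[...,1]>150)&(hsv[...,2]>60)
    L=[];Rr=[]
    for v in range(145,236,2):
        u=np.where(y[v,270:380])[0]+270
        if len(u)>8: L.append(onz(p,(u[0]-.5,v),.03)[:2]); Rr.append(onz(p,(u[-1]+.5,v),.03)[:2])
    ds=[]
    for e in(L,Rr):
        vx,vy,x0,y0=cv2.fitLine(np.array(e,np.float32),cv2.DIST_HUBER,0,.001,.001).ravel()
        if vx<0: vx,vy=-vx,-vy
        ds.append((vx,vy,x0,y0)); print(np.degrees(np.arctan2(vy,vx)))
    yaw=np.mean([np.arctan2(d[1],d[0]) for d in ds]); bx=np.array([np.cos(yaw),np.sin(yaw)]); by=np.array([-bx[1],bx[0]])
    lat=[np.dot(d[2:],by) for d in ds]; print("lat edges",lat,"tab lat",tabc@by,"tab centre",tabc,"long",tabc@bx,"yaw",np.degrees(yaw))
    for la in(np.mean(lat),tabc@by):
        g=bx*(tabc@bx+.020-.105)+by*la; print(g.round(4),plan([*g,.405],by))
if __name__=="__main__": lines(wrist())
E
python3 br.py
```

```text
[[304.20001220703125, 126.5], [309.5, 89.5999984741211], [355.1000061035156, 96.19999694824219], [349.8999938964844, 133.0]] [np.float64(0.0409), np.float64(0.031), np.float64(0.0398), np.float64(0.0311)]
tab edge dir 20.06533579522323
tab edge dir -68.66638960936686
21.229317
20.633512
lat edges [np.float32(0.0006028265), np.float32(-0.041147128)] tab lat -0.01985099734576512 tab centre [0.5991905  0.20793159] long 0.6339327543300038 yaw 20.931414
[0.52   0.1772] (array([-0.03, -0.46, -0.04]), np.float64(8.02))
[0.5198 0.1776] (array([-0.03, -0.45, -0.09]), np.float64(8.02))
```

```bash
python3 -m jog '[{"fingers":0,"x":0,"y":-0.45,"z":-0.07,"spin":8},{"fingers":0,"x":5,"y":-0.45,"z":-0.07,"spin":8},{"fingers":0,"x":10,"y":-0.45,"z":-0.07,"spin":8},{"fingers":0,"x":15,"y":-0.45,"z":-0.07,"spin":8},{"fingers":0,"x":19,"y":-0.45,"z":-0.07,"spin":8}]'; python3 -c "
from h import *
print(plan([.5199,.1774,.181],[-.3573,.934]))"
```

```text
time: 8.07
tool_pos: [0.5195, 0.1773, 0.2129]
tool_rot: [-1.687, 1.57, -2.892]
contact_force: [0.4, -0.9, -1.0]
opening: 0.0916
(array([3.19, 0.04, 0.01]), np.float64(0.01))
```

```bash
python3 -m jog '[{"fingers":0,"x":1.6,"y":0.04,"z":0,"spin":0},{"fingers":0,"x":3.2,"y":0.04,"z":0,"spin":0},{"fingers":0.5,"x":3.2,"y":0.04,"z":0,"spin":0},{"fingers":1,"x":3.2,"y":0.04,"z":0,"spin":0},{"fingers":1,"x":3.2,"y":0.04,"z":0,"spin":0}]' 60; python3 -m jog '[{"fingers":1,"x":0,"y":0,"z":0,"spin":0},{"fingers":1,"x":0,"y":0,"z":0,"spin":0},{"fingers":1,"x":0,"y":0,"z":0,"spin":0}]' 60
```

```text
time: 8.7
tool_pos: [0.5206, 0.1777, 0.1839]
tool_rot: [1.349, 1.569, 0.143]
contact_force: [-0.1, -0.8, -0.3]
opening: 0.0667
time: 9.07
tool_pos: [0.5203, 0.1775, 0.1829]
tool_rot: [0.465, 1.57, -0.741]
contact_force: [-0.0, -0.6, 2.0]
opening: 0.0397
```

```bash
python3 -m jog '[{"fingers":1,"x":-3,"y":0,"z":0,"spin":0},{"fingers":1,"x":-8,"y":0,"z":0,"spin":0},{"fingers":1,"x":-14,"y":0,"z":0,"spin":0},{"fingers":1,"x":-20,"y":0,"z":0,"spin":0},{"fingers":1,"x":-25,"y":0,"z":0,"spin":0}]'; python3 -c "
from h import *
print(plan([.480,-.170,.455],[-.217,.976]))"
```

```text
time: 9.7
tool_pos: [0.5198, 0.1775, 0.4346]
tool_rot: [-1.445, 1.571, -2.65]
contact_force: [0.9, 0.6, -3.9]
opening: 0.0396
(array([ -2.04, -16.13,  31.04]), np.float64(8.39))
```

```bash
python3 -m jog '[{"fingers":1,"x":-2,"y":-2.5,"z":4.8,"spin":2},{"fingers":1,"x":-2,"y":-5.2,"z":10,"spin":4},{"fingers":1,"x":-2,"y":-7.8,"z":15,"spin":6},{"fingers":1,"x":-2,"y":-10.4,"z":20,"spin":8},{"fingers":1,"x":-2,"y":-13,"z":25,"spin":8.4}]'; python3 -m jog '[{"fingers":1,"x":0,"y":-2,"z":4,"spin":0},{"fingers":1,"x":0,"y":-3.1,"z":6,"spin":0},{"fingers":1,"x":0,"y":-3.1,"z":6,"spin":0},{"fingers":1,"x":0,"y":-3.1,"z":6,"spin":0}]'; python3 -c "
from h import *
s=robot.observe();print(np.round(s['qpos'],3));print(plan([.480,-.170,.455],[-.217,.976]))
p=wrist(); save(p,'w4.png')"
```

```text
time: 10.32
tool_pos: [0.4874, -0.104, 0.4521]
tool_rot: [-2.112, 1.569, 2.819]
contact_force: [0.0, 0.0, -3.4]
opening: 0.0395
time: 10.82
tool_pos: [0.4708, -0.1671, 0.4523]
tool_rot: [-2.532, 1.569, 2.399]
contact_force: [-0.5, -0.1, -2.6]
opening: 0.0399
[-0.495  0.261  1.506  0.     1.376  0.857]
(array([-0.27,  0.83,  0.48]), np.float64(-0.01))
```

View pics/w4.png

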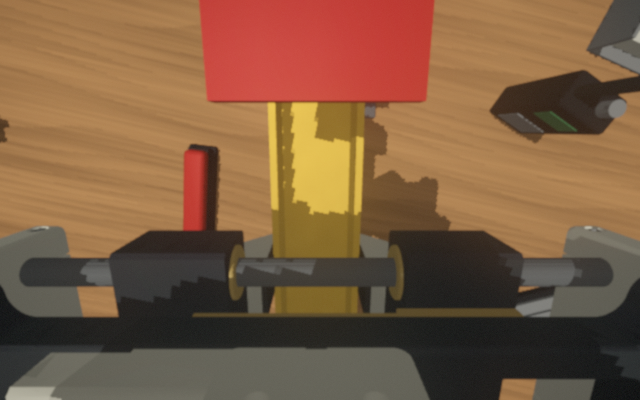

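The tab at (318,50) is centred, so the grip is good, but it hides the post. I step aside so the wrist camera sees the post's top.

```bash
python3 -m jog '[{"fingers":1,"x":-0.3,"y":2,"z":-5,"spin":0},{"fingers":1,"x":-0.3,"y":4,"z":-10,"spin":0},{"fingers":1,"x":-0.3,"y":4,"z":-11.5,"spin":0},{"fingers":1,"x":-0.3,"y":4,"z":-11.5,"spin":0},{"fingers":1,"x":-0.3,"y":4,"z":-11.5,"spin":0}]'; python3 -c "
from h import *
p=wrist(); save(p,'w5.png',(400,0,640,200),3); np.save('w5v.npy',p['view']);np.save('w5c.npy',p['color'])
import numpy as np
print(proj(p,[[.5898-.217*y+.976*x,-.1457+.976*y+.217*x,.246] for x,y in((0,-.039),(0,.039),(.03,-.039),(.03,.039))]))"
```

```text
time: 11.5
tool_pos: [0.485, -0.0473, 0.4558]
tool_rot: [-0.129, 1.57, -1.482]
contact_force: [-0.6, -0.5, -2.9]
opening: 0.0396
[[586.06018344  99.93854164]
 [453.18027233  99.92824514]
 [597.5565172   43.6831669 ]
 [459.02590997  43.62996503]]
```

View pics/w5.png

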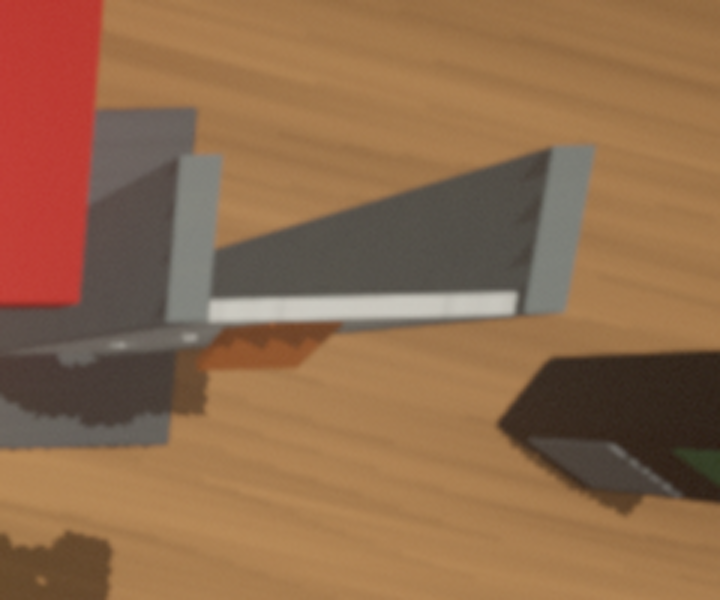

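The post top shows clearly, with rail corners at crop (165,322), (566,312), (594,146) and (180,156). I refit the stand pose from these, in the same camera as the held tab.

```bash
python3 - <<'E'
from h import *
from scipy.optimize import least_squares
p=dict(view=np.load('w5v.npy'),mtx=robot.read_camera("wrist")["mtx"],color=np.load('w5c.npy'))
px=[(400+(u-1)/3,(v-1)/3) for u,v in((165,322),(566,312),(594,146),(180,156),(221,156),(208,321),(525,313),(553,148))]
M=[(0,.039),(0,-.039),(.03,-.039),(.03,.039),(.03,.031),(0,.031),(0,-.031),(.03,-.031)]
W=lambda q:np.array([[q[0]+x*np.cos(q[2])-y*np.sin(q[2]),q[1]+x*np.sin(q[2])+y*np.cos(q[2]),.246] for x,y in M])
f=lambda q:(proj(p,W(q))-px).ravel()
r=least_squares(f,[.59,-.145,.22]);q=r.x;print("stand",q.round(4),np.degrees(q[2]),f(q).reshape(-1,2).round(1).tolist())
# bracket in hand: red tab near edge & sides, from fresh full image (tab top plane = TCP z -.183+.104)
hsv=cv2.cvtColor(p['color'],cv2.COLOR_RGB2HSV).astype(int)
red=((hsv[...,0]<8)|(hsv[...,0]>172))&(hsv[...,1]>150)&(hsv[...,2]>90); red[130:]=0
s=robot.observe(); T=R.from_euler('xyz',s["tool_rot"]).as_matrix(); zt=s["tool_pos"][2]-.1829+.104
tl=lambda u:T.T@(onz(p,u,zt)-s["tool_pos"])
L=[];Rr=[];B=[]
for v in range(5,90,4):
    u=np.where(red[v,150:470])[0]+150; L.append(tl((u[0]-.5,v))); Rr.append(tl((u[-1]+.5,v)))
for u in range(220,420,10): B.append(tl((u,np.where(red[:,u])[0][-1]+.5)))
L,Rr,B=map(np.array,(L,Rr,B))
print("tab L z,R z (mm)",L[:,2].mean()*1e3,Rr[:,2].mean()*1e3,"near edge y",B[:,1].mean()*1e3,"skew deg",np.degrees([np.polyfit(L[:,1],L[:,2],1)[0],np.polyfit(Rr[:,1],Rr[:,2],1)[0],-np.polyfit(B[:,2],B[:,1],1)[0]]))
print(robot.look_for("stapler",robot.read_camera("scene"))[:1])
E
```

```text
stand [ 0.587  -0.1479  0.2435] 13.94892422358825 [[0.4, 0.4], [-0.5, 0.3], [0.4, -0.3], [-0.0, 0.0], [0.5, -0.3], [-0.3, 0.3], [-0.4, 0.3], [-0.1, -0.6]]
tab L z,R z (mm) -21.307002689377953 18.476415493120417 near edge y 69.26590016229441 skew deg [ 0.05942073 -0.03355474 -0.048243  ]
[{'xy': [323.4, 223.7], 'conf': 0.79}]
```

```bash
cat > st2.py <<'E'
from h import *
P=np.array([.587,-.1479]);YAW=.2435;UX=np.array([np.cos(YAW),np.sin(YAW)]);UY=np.array([-UX[1],UX[0]])
def tcp(x,oz,y=0): return [*(P+(x-.1053)*UX+(y-.0014)*UY),oz+.1829]
def go(x,oz,y=0): return plan(tcp(x,oz,y),UY)
def where():
    s=robot.observe();d=np.array(s["tool_pos"][:2])-P
    M=R.from_euler('xyz',s["tool_rot"]).as_matrix()
    return dict(t=round(s["time"],2),x=round((d@UX+.1053)*1e3,1),y=round((d@UY+.0014)*1e3,1),oz=round((s["tool_pos"][2]-.1829)*1e3,1),F=np.round([s["contact_force"][:2]@UX,s["contact_force"][:2]@UY,s["contact_force"][2]],1).tolist(),op=round(s["opening"],4),yaw=round(np.degrees(np.arctan2(M[1,1],M[0,1])-YAW),2))
E
python3 - <<'E'
from st2 import *
import st
from scipy.optimize import least_squares
W=lambda X:np.array([*(P+X[0]*UX+X[1]*UY),X[2]])
for sel in ("all","top","foot"):
    ob=[(uv,X) for p,uv,X in st.obs if p is st.b and (sel=="all" or (X[2]>.1)==(sel=="top"))]
    e=np.array([uv-proj(st.b,W(X))[0] for uv,X in ob]); off=np.median(e,0)
    print(sel,e.round(2).tolist(),off)
    m=np.load('side_m.npy').astype(np.float32); zs=np.arange(.095,.2,.0005)
    G=np.array([cv2.getRectSubPix(m,(3,1),tuple(map(float,proj(st.b,W((0,0,z)))[0]+off))).mean((0,1))[0] for z in zs])
    base=G[:10].mean()
    half=lambda lo,hi:[z for z,g0,g1 in zip(zs[1:],G,G[1:]) if lo<z<hi and (g0-base-22)*(g1-base-22)<0]
    print("crossings",np.round(half(.095,.195),4))
print(where(), "pre", go(-.04,.25))
E
```

```text
all [[1.0, 0.7], [0.41, 0.31], [-0.02, 1.5], [1.31, -0.0], [-0.87, -1.18], [-0.01, -0.12], [1.43, 0.18]] [0.41287551 0.18119544]
crossings [0.1185 0.1505 0.164 ]
top [[1.31, -0.0], [-0.87, -1.18], [-0.01, -0.12], [1.43, 0.18]] [ 0.65020253 -0.06202198]
crossings [0.1175 0.1495 0.163 ]
foot [[1.0, 0.7], [0.41, 0.31], [-0.02, 1.5]] [0.41287551 0.69768223]
crossings [0.1205 0.1525 0.166 ]
{'t': 11.8, 'x': np.float64(30.5), 'y': np.float64(123.5), 'oz': np.float64(272.8), 'F': [0.2, -1.3, -4.3], 'op': 0.0397, 'yaw': np.float64(-1.5)} pre (array([ 2.28, -6.72, 12.53]), np.float64(-1.5))
```

Sill is about 0.118 m (shift about -4 mm), so the bracket goes in with its origin at z of about 0.117. Moving to the pre-insertion pose.

```bash
python3 -m jog '[{"fingers":1,"x":0,"y":-3.4,"z":2,"spin":-1.5},{"fingers":1,"x":0,"y":-6.7,"z":6,"spin":-1.5},{"fingers":1,"x":0,"y":-6.7,"z":10,"spin":-1.5},{"fingers":1,"x":0,"y":-6.7,"z":12.5,"spin":-1.5},{"fingers":1,"x":3,"y":-6.7,"z":12.5,"spin":-1.5}]';python3 -m jog '[{"fingers":1,"x":5,"y":0,"z":0,"spin":0},{"fingers":1,"x":9,"y":0,"z":0,"spin":0},{"fingers":1,"x":11,"y":0,"z":0,"spin":0},{"fingers":1,"x":11,"y":0,"z":0,"spin":0}]'; python3 - <<'E'
from st2 import *
print(where(),go(-.02,.117),go(0,.117))
E
```

```text
time: 12.42
tool_pos: [0.4472, -0.1857, 0.4271]
tool_rot: [0.704, 1.565, -0.625]
contact_force: [0.8, 0.6, -3.3]
opening: 0.0398
time: 12.92
tool_pos: [0.4463, -0.1834, 0.3145]
tool_rot: [-2.327, 1.567, 2.629]
contact_force: [0.4, 0.5, -3.1]
opening: 0.0398
{'t': 12.93, 'x': np.float64(-39.8), 'y': np.float64(0.8), 'oz': np.float64(131.6), 'F': [0.5, 0.4, -3.1], 'op': 0.0398, 'yaw': np.float64(0.04)} (array([1.46, 1.99, 0.09]), np.float64(0.04)) (array([1.45, 3.99, 0.09]), np.float64(0.04))
```

```bash
python3 -m jog '[{"fingers":1,"x":1,"y":1,"z":0.09,"spin":0},{"fingers":1,"x":1.45,"y":2,"z":0.09,"spin":0},{"fingers":1,"x":1.45,"y":2.6,"z":0.09,"spin":0},{"fingers":1,"x":1.45,"y":2.6,"z":0.09,"spin":0},{"fingers":1,"x":1.45,"y":2.6,"z":0.09,"spin":0}]' >/dev/null; python3 - <<'E'
from st2 import *
print(where(),go(-.007,.117),go(0,.117))
b=robot.read_camera("side"); save(b,'side3.png',(330,165,410,265),6)
E
```

```text
{'t': 13.55, 'x': np.float64(-13.5), 'y': np.float64(0.1), 'oz': np.float64(118.6), 'F': [0.5, 0.2, -3.2], 'op': 0.0401, 'yaw': np.float64(0.08)} (array([0.16, 0.65, 0.01]), np.float64(0.08)) (array([0.16, 1.35, 0.01]), np.float64(0.08))
```

View pics/side3.png

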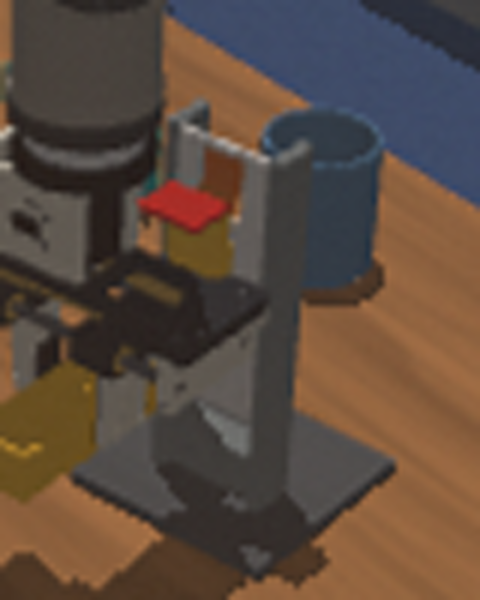

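The side view shows the bracket's plate just ahead of the strip, with the gripper hiding the slots, so force and travel will have to tell. Advancing gently.

```bash
python3 -m jog '[{"fingers":1,"x":0.16,"y":0,"z":0.01,"spin":0},{"fingers":1,"x":0.16,"y":0.2,"z":0.01,"spin":0},{"fingers":1,"x":0.16,"y":0.4,"z":0.01,"spin":0},{"fingers":1,"x":0.16,"y":0.55,"z":0.01,"spin":0},{"fingers":1,"x":0.16,"y":0.55,"z":0.01,"spin":0}]' >/dev/null; python3 -c "
from st2 import *
print(where(),go(0,.117))"; python3 -m jog '[{"fingers":1,"x":0,"y":0.1,"z":0,"spin":0},{"fingers":1,"x":0,"y":0.2,"z":0,"spin":0},{"fingers":1,"x":0,"y":0.3,"z":0,"spin":0},{"fingers":1,"x":0,"y":0.3,"z":0,"spin":0}]'; python3 -c "
from st2 import *
print(where(),go(0,.117))"
```

```text
{'t': 14.22, 'x': np.float64(-7.8), 'y': np.float64(-0.1), 'oz': np.float64(116.7), 'F': [0.1, 0.4, -2.2], 'op': 0.0395, 'yaw': np.float64(0.08)} (array([-0.03,  0.78, -0.  ]), np.float64(0.08))
time: 14.72
tool_pos: [0.4804, -0.1759, 0.2996]
tool_rot: [-0.805, 1.571, -2.131]
contact_force: [-0.9, 0.7, -3.9]
opening: 0.0401
{'t': 14.72, 'x': np.float64(-4.9), 'y': np.float64(-0.0), 'oz': np.float64(116.7), 'F': [-0.7, 0.9, -3.9], 'op': 0.0401, 'yaw': np.float64(0.07)} (array([-0.03,  0.49, -0.  ]), np.float64(0.07))
```

No contact at x = -4.9 mm, past the 10.5 mm butting point, so the lips are probably entering. Continuing.

```bash
python3 -m jog '[{"fingers":1,"x":0,"y":0.1,"z":0,"spin":0},{"fingers":1,"x":0,"y":0.2,"z":0,"spin":0},{"fingers":1,"x":0,"y":0.3,"z":0,"spin":0},{"fingers":1,"x":0,"y":0.3,"z":0,"spin":0}]'>/dev/null; python3 -c "
from st2 import *
print(where())"; python3 -m jog '[{"fingers":1,"x":0,"y":0.1,"z":0,"spin":0},{"fingers":1,"x":0,"y":0.2,"z":0,"spin":0},{"fingers":1,"x":0,"y":0.2,"z":0,"spin":0}]' >/dev/null; python3 -c "
from st2 import *
print(where())"
```

```text
{'t': 15.22, 'x': np.float64(-2.3), 'y': np.float64(0.0), 'oz': np.float64(116.4), 'F': [-5.4, -0.0, -6.0], 'op': 0.0398, 'yaw': np.float64(0.07)}
{'t': 15.6, 'x': np.float64(-0.6), 'y': np.float64(0.0), 'oz': np.float64(116.2), 'F': [-7.0, -0.9, -6.9], 'op': 0.0394, 'yaw': np.float64(0.06)}
```

The plate is at the face (x = -0.6 mm, light 7 N push, consistent with the spring leaf). Next, lower onto the catch.

```bash
python3 -m jog '[{"fingers":1,"x":0.1,"y":0.1,"z":0,"spin":0},{"fingers":1,"x":0.2,"y":0.1,"z":0,"spin":0},{"fingers":1,"x":0.3,"y":0.1,"z":0,"spin":0},{"fingers":1,"x":0.4,"y":0.1,"z":0,"spin":0},{"fingers":1,"x":0.4,"y":0.1,"z":0,"spin":0}]'>/dev/null; python3 -c "
from st2 import *
print(where())"; python3 -m jog '[{"fingers":1,"x":0.1,"y":0,"z":0,"spin":0},{"fingers":1,"x":0.2,"y":0,"z":0,"spin":0},{"fingers":1,"x":0.3,"y":0,"z":0,"spin":0},{"fingers":1,"x":0.3,"y":0,"z":0,"spin":0}]' >/dev/null; python3 -c "
from st2 import *
print(where())"
```

```text
{'t': 16.23, 'x': np.float64(0.4), 'y': np.float64(-0.1), 'oz': np.float64(113.3), 'F': [-10.8, 0.0, 2.4], 'op': 0.0399, 'yaw': np.float64(0.07)}
{'t': 16.73, 'x': np.float64(0.4), 'y': np.float64(-0.1), 'oz': np.float64(110.2), 'F': [-9.4, -1.1, 0.5], 'op': 0.0397, 'yaw': np.float64(0.06)}
```

```bash
python3 -m jog '[{"fingers":1,"x":0.1,"y":0,"z":0,"spin":0},{"fingers":1,"x":0.2,"y":0,"z":0,"spin":0},{"fingers":1,"x":0.2,"y":0,"z":0,"spin":0}]'>/dev/null; python3 -c "
from st2 import *
print(where())"; python3 -m jog '[{"fingers":1,"x":0.1,"y":0,"z":0,"spin":0},{"fingers":1,"x":0.2,"y":0,"z":0,"spin":0},{"fingers":1,"x":0.2,"y":0,"z":0,"spin":0}]' >/dev/null; python3 -c "
from st2 import *
print(where())"
```

```text
{'t': 17.1, 'x': np.float64(0.3), 'y': np.float64(-0.1), 'oz': np.float64(108.4), 'F': [-10.2, 0.9, 3.2], 'op': 0.0398, 'yaw': np.float64(0.07)}
{'t': 17.48, 'x': np.float64(0.3), 'y': np.float64(-0.1), 'oz': np.float64(106.2), 'F': [-9.6, -1.0, 1.4], 'op': 0.0394, 'yaw': np.float64(0.06)}
```

```bash
python3 -m jog '[{"fingers":1,"x":0.1,"y":0,"z":0,"spin":0},{"fingers":1,"x":0.2,"y":0,"z":0,"spin":0},{"fingers":1,"x":0.2,"y":0,"z":0,"spin":0}]'>/dev/null; python3 -c "
from st2 import *
print(where())
p=wrist(); save(p,'w6.png')
b=robot.read_camera('side'); print(robot.look_for('catch',b)[:2],robot.look_for('press_tab',b)[:2])"
```

```text
{'t': 17.85, 'x': np.float64(0.3), 'y': np.float64(-0.1), 'oz': np.float64(104.3), 'F': [-11.0, -0.0, 1.8], 'op': 0.0397, 'yaw': np.float64(0.07)}
[] [{'xy': [220.0, 219.1], 'conf': 0.81}, {'xy': [265.1, 192.9], 'conf': 0.74}]
```

View pics/w6.png

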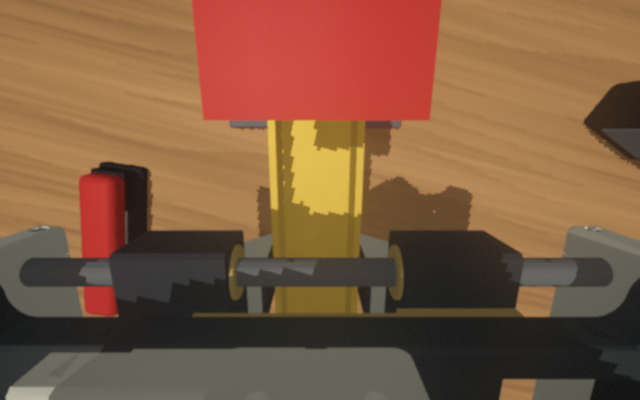

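The tab's near edge has moved from row 101 to row 120. That works out to a 2.4° lean-out rotation about the grip, with the neck about 12.8 mm above home, so the bracket is resting on the catch as described. Releasing.

```bash
python3 -m jog '[{"fingers":0.5,"x":0,"y":0,"z":0,"spin":0},{"fingers":0.35,"x":0,"y":0,"z":0,"spin":0},{"fingers":0.35,"x":0,"y":0,"z":0,"spin":0},{"fingers":0.35,"x":0,"y":0,"z":0,"spin":0}]'>/dev/null; python3 -c "
from st2 import *
print(where())
p=wrist()
hsv=cv2.cvtColor(p['color'],cv2.COLOR_RGB2HSV).astype(int)
red=((hsv[...,0]<8)|(hsv[...,0]>172))&(hsv[...,1]>150)&(hsv[...,2]>90); red[160:]=0
v=max(np.where(red[:,300])[0]); u=np.where(red[v-3,150:480])[0]+150; w=u[-1]-u[0]+1; D=40/w*307; yc=(v-207)/307*D
print('near edge row',v,'cols',u[0],u[-1],'tool x,y mm',20-.245*yc+.97*D,64-.97*yc-.245*D)"
```

```text
{'t': 18.55, 'x': np.float64(1.3), 'y': np.float64(-0.0), 'oz': np.float64(103.9), 'F': [1.5, 0.4, -0.6], 'op': 0.0596, 'yaw': np.float64(0.08)}
near edge row 129 cols 204 428 tool x,y mm 76.33777777777777 64.0791111111111
```

It still hangs. Rise, move over the tab, and close the fingers.

```bash
python3 -m jog '[{"fingers":0.35,"x":-2,"y":0,"z":0,"spin":0},{"fingers":0.35,"x":-6,"y":0,"z":0,"spin":0},{"fingers":0.35,"x":-11,"y":0,"z":0,"spin":0},{"fingers":0.6,"x":-15,"y":0,"z":0,"spin":0},{"fingers":1,"x":-15,"y":0,"z":0,"spin":0}]' 20; python3 -m jog '[{"fingers":1,"x":0,"y":4,"z":0,"spin":0},{"fingers":1,"x":0,"y":7.8,"z":0,"spin":0},{"fingers":1,"x":0,"y":7.8,"z":0,"spin":0},{"fingers":1,"x":0,"y":7.8,"z":0,"spin":0}]'; python3 -c "
from st2 import *
print(where(), plan([*(P-.026*UX),.40]))
b=robot.read_camera('side'); save(b,'side4.png',(320,145,410,265),5)"
```

```text
time: 19.23
tool_pos: [0.4865, -0.1745, 0.4399]
tool_rot: [0.836, 1.564, -0.489]
contact_force: [0.2, -0.1, -0.3]
opening: 0.0442
time: 19.73
tool_pos: [0.5614, -0.1555, 0.4354]
tool_rot: [-2.096, 1.568, 2.861]
contact_force: [0.1, 0.4, -0.6]
opening: 0.0041
{'t': 19.73, 'x': np.float64(78.7), 'y': np.float64(0.2), 'oz': np.float64(252.5), 'F': [0.2, 0.3, -0.6], 'op': 0.0041, 'yaw': np.float64(0.08)} (array([ 3.54,  0.07, -0.12]), 0)
```

View pics/side4.png

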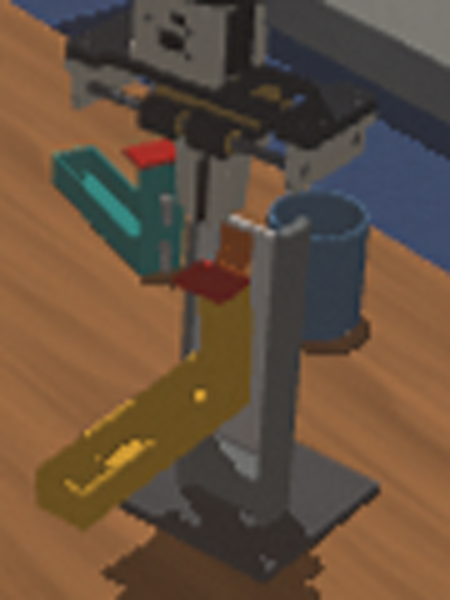

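The bracket hangs hooked on the post (tab at crop (212,282)) and the closed fingers are above its tab. Press down.

```bash
python3 -m jog '[{"fingers":1,"x":1.5,"y":0,"z":-0.1,"spin":0},{"fingers":1,"x":3,"y":0,"z":-0.1,"spin":0},{"fingers":1,"x":4,"y":0,"z":-0.1,"spin":0},{"fingers":1,"x":4.3,"y":0,"z":-0.1,"spin":0},{"fingers":1,"x":4.3,"y":0,"z":-0.1,"spin":0}]' 40; python3 -m jog '[{"fingers":1,"x":0.15,"y":0,"z":0,"spin":0},{"fingers":1,"x":0.3,"y":0,"z":0,"spin":0},{"fingers":1,"x":0.4,"y":0,"z":0,"spin":0},{"fingers":1,"x":0.4,"y":0,"z":0,"spin":0}]'
```

```text
time: 20.4
tool_pos: [0.5617, -0.1546, 0.3936]
tool_rot: [-0.805, 1.571, -2.131]
contact_force: [-0.6, -0.1, -0.3]
opening: 0.0001
time: 20.9
tool_pos: [0.5616, -0.1546, 0.3898]
tool_rot: [0.688, 1.571, -0.638]
contact_force: [-0.2, -0.3, 0.7]
opening: 0.0001
```

```bash
python3 -m jog '[{"fingers":1,"x":0.1,"y":0,"z":0,"spin":0},{"fingers":1,"x":0.2,"y":0,"z":0,"spin":0},{"fingers":1,"x":0.3,"y":0,"z":0,"spin":0},{"fingers":1,"x":0.3,"y":0,"z":0,"spin":0}]'; python3 -m jog '[{"fingers":1,"x":0.1,"y":0,"z":0,"spin":0},{"fingers":1,"x":0.2,"y":0,"z":0,"spin":0},{"fingers":1,"x":0.3,"y":0,"z":0,"spin":0},{"fingers":1,"x":0.3,"y":0,"z":0,"spin":0}]';  python3 -m jog '[{"fingers":1,"x":0.1,"y":0,"z":0,"spin":0},{"fingers":1,"x":0.2,"y":0,"z":0,"spin":0},{"fingers":1,"x":0.3,"y":0,"z":0,"spin":0},{"fingers":1,"x":0.3,"y":0,"z":0,"spin":0}]'
```

```text
time: 21.4
tool_pos: [0.5616, -0.1546, 0.3884]
tool_rot: [0.807, 1.568, -0.519]
contact_force: [-1.9, 0.3, 9.3]
opening: 0.0009
time: 21.9
tool_pos: [0.5617, -0.1548, 0.3861]
tool_rot: [0.822, 1.566, -0.505]
contact_force: [-1.9, -0.9, 11.0]
opening: 0.0001
time: 22.4
tool_pos: [0.562, -0.1548, 0.3837]
tool_rot: [0.874, 1.565, -0.452]
contact_force: [-2.7, -0.3, 14.2]
opening: 0.0005
```

```bash
python3 -m jog '[{"fingers":1,"x":0.1,"y":0,"z":0,"spin":0},{"fingers":1,"x":0.2,"y":0,"z":0,"spin":0},{"fingers":1,"x":0.3,"y":0,"z":0,"spin":0},{"fingers":1,"x":0.3,"y":0,"z":0,"spin":0}]'; python3 -m jog '[{"fingers":1,"x":0.1,"y":0,"z":0,"spin":0},{"fingers":1,"x":0.2,"y":0,"z":0,"spin":0},{"fingers":1,"x":0.3,"y":0,"z":0,"spin":0},{"fingers":1,"x":0.3,"y":0,"z":0,"spin":0}]'
```

```text
time: 22.9
tool_pos: [0.5622, -0.1548, 0.3815]
tool_rot: [0.906, 1.563, -0.421]
contact_force: [-1.5, -0.2, 16.0]
opening: 0.0005
time: 23.4
tool_pos: [0.5627, -0.1547, 0.3781]
tool_rot: [1.007, 1.562, -0.319]
contact_force: [1.6, 0.5, 13.2]
opening: 0.0001
```

```bash
python3 -m jog '[{"fingers":1,"x":0.1,"y":0,"z":0,"spin":0},{"fingers":1,"x":0.2,"y":0,"z":0,"spin":0},{"fingers":1,"x":0.2,"y":0,"z":0,"spin":0}]'; python3 -m jog '[{"fingers":1,"x":0.1,"y":0,"z":0,"spin":0},{"fingers":1,"x":0.2,"y":0,"z":0,"spin":0},{"fingers":1,"x":0.2,"y":0,"z":0,"spin":0}]'
```

```text
time: 23.78
tool_pos: [0.5625, -0.1546, 0.3779]
tool_rot: [0.974, 1.56, -0.352]
contact_force: [-1.1, 1.7, 22.9]
opening: 0.0003
time: 24.15
tool_pos: [0.5623, -0.1546, 0.3778]
tool_rot: [0.947, 1.558, -0.379]
contact_force: [-4.5, 3.3, 33.8]
opening: 0.0001
```

Hard stop at TCP z 0.3778 with 34 N, which matches the expected home. Back off and check.

```bash
python3 -m jog '[{"fingers":1,"x":-1,"y":0,"z":0,"spin":0},{"fingers":1,"x":-4,"y":0,"z":0,"spin":0},{"fingers":1,"x":-9,"y":0,"z":0,"spin":0},{"fingers":1,"x":-9,"y":-4,"z":0,"spin":0},{"fingers":1,"x":-9,"y":-8,"z":0,"spin":0}]'; python3 -m jog '[{"fingers":1,"x":0,"y":-5,"z":3,"spin":0},{"fingers":1,"x":0,"y":-7,"z":5,"spin":0},{"fingers":1,"x":0,"y":-7,"z":5,"spin":0}]'; python3 -c "
from st2 import *
b=robot.read_camera('side'); save(b,'side5.png',(330,165,410,265),6); print(robot.look_for('catch',b),robot.look_for('press_tab',b)[:3])
W=lambda x,y,z:[*(P+x*UX+y*UY),z]
print('predicted tab corners home, crop', (((proj(b,[W(-.036,.02,.2),W(-.036,-.02,.2),W(-.004,-.02,.2),W(-.004,.02,.2)])+[.41,.18]-[330,165])*6+2.5).round(0).tolist()))"
```

```text
time: 24.78
tool_pos: [0.4832, -0.174, 0.4607]
tool_rot: [0.232, 1.57, -1.094]
contact_force: [-1.1, 0.6, -0.6]
opening: 0.0003
time: 25.15
tool_pos: [0.4273, -0.2407, 0.4606]
tool_rot: [-1.558, 1.57, -2.887]
contact_force: [0.5, -0.7, 0.4]
opening: 0.0005
[{'xy': [352.6, 228.2], 'conf': 0.57}] [{'xy': [354.4, 227.5], 'conf': 0.8}, {'xy': [264.1, 191.8], 'conf': 0.6}, {'xy': [222.0, 217.6], 'conf': 0.54}]
predicted tab corners home, crop [[149.0, 227.0], [207.0, 253.0], [243.0, 229.0], [185.0, 204.0]]
```

View pics/side5.png

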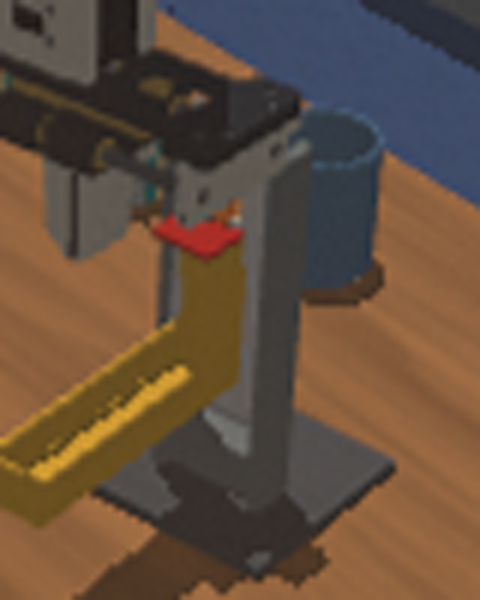

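The tab corners in the crop, (152,228), (208,258) and (243,236), match the predicted home position within about one image pixel. The gripper partly hides the catch, so I clear the view and check numerically against the initial (catch-out) picture.

```bash
python3 -m jog '[{"fingers":1,"x":-4,"y":-3,"z":-4,"spin":0},{"fingers":1,"x":-8,"y":-6,"z":-8,"spin":0},{"fingers":1,"x":-8,"y":-7,"z":-13,"spin":0},{"fingers":1,"x":-8,"y":-7,"z":-17,"spin":0},{"fingers":1,"x":-8,"y":-7,"z":-17,"spin":0}]'; python3 -c "
from st2 import *
b=[robot.read_camera('side') for _ in range(4)]
n=np.mean([q['color'].astype(float) for q in b],0); m=np.load('side_m.npy')
np.set_printoptions(linewidth=200)
print('R-B before');print((m[...,0]-m[...,2])[186:206,360:373].astype(int))
print('R-B after');print((n[...,0]-n[...,2])[186:206,360:373].astype(int))
print('G before/after');print(np.hstack([m[186:206,360:373,1],n[186:206,360:373,1]]).astype(int))
print(where())"
```

```text
time: 25.92
tool_pos: [0.3184, -0.0889, 0.5413]
tool_rot: [1.093, 1.569, -0.229]
contact_force: [0.4, -0.1, 0.8]
opening: 0.0002
R-B before
[[  9  12  11   3  14  74  76  74  74  79  83  82  84]
 [  8   9   8   9   6  61  78  78  76  76  77  81  87]
 [  8   7   7   8   5  15  15  29  59  78  78  78  85]
 [  8   7   8   6  25  18   5   9  14  31  60  79  84]
 [  7   7   8   5  49  54  40  27   5  10  16  15  50]
 [  8   8   8   3  55  66  62  58  46  40  18   7  16]
 [  8   9   7   2  54  65  64  65  65  64  38   8   6]
 [  8   8   6   1  53  65  63  62  63  66  42   9   6]
 [  8   7   5  14  56  64  62  62  63  66  42   9   7]
 [  8   7   3  39  64  65  64  64  64  66  27   7   7]
 [  8   6  21  56  65  65  64  65  65  66  24   8   8]
 [  7   5  25  86  96  67  63  64  65  71  28   8   7]
 [  7   4  61  98 100  93  93  67  64  77  29   8   6]
 [  7   4  72 101 101  99  99  94  87  83  32   7   7]
 [  8   7  15  38  79 100  99 100  84  85  18   6   7]
 [  8   9   6   9  13  30  88  96  50  55  14   7   8]
 [  8   8   8   6   3  34  83  72  17  19   8   8   7]
 [  8   8   8   7   4  40
[... 2857 characters left out ...]
5  92  92  92]
 [ 91  92  93  90  89  90  85  65  96 137  98  92  91  44  45  43  43  41  49  69  67  98 137  99  91  92]
 [ 92  92  92  90  91  93  97  94  93 103  93  92  92  46  45  46  45  43  44  50  50  79 105  95  93  92]
 [ 92  92  92  91  90  93  96  97  90  90  92  91  91  45  45  45  45  45  45  45  44  50  55  67  90  92]
 [ 92  92  93  90  90  96  99  93  90  91  92  91  90  46  46  45  45  46  46  45  44  43  37  67  91  91]
 [ 92  92  92  90  90  97  99  95  91  91  92  91  91  42  44  46  45  46  45  45  39  33  47  80  91  91]]
{'t': 26.12, 'x': np.float64(-140.6), 'y': np.float64(120.3), 'oz': np.float64(357.6), 'F': [0.3, -0.3, -0.0], 'op': 0.0003, 'yaw': np.float64(0.09)}
```

The catch pixels are identical to the initial picture: the leaf is fully out, with its nose ending right above the red tab. The robot is clear, so I hand in.

```bash
python3 -c "
from cell import robot
print(robot.hand_in())"
```

```text
the job is handed in; nothing more can be done
None
```

The yellow bracket is on the post with both hooks in the slots. It is pressed fully home, and the orange catch has snapped out over the red tab. I handed it in at about 26 s of the 58 s allowed.

**What I did**
- I found the strip sitting about 4 mm low (slot edge near z 0.118 m) from the side camera.
- I gripped the bracket's arm, slid the hooks into the slots and lowered it until it rested on the catch. It leaned out about 2.4°, which agrees with the neck being 13 mm above home.
- I let go, then pressed the tab down with closed fingers. The force rose to 16 N, dropped to 13 N as the catch sprang out, then hit a hard stop at 34 N.

**Last checks**
- **Height:** the hard stop came at the fingertip height expected for home (about 0.200 m).
- **Tab position:** the tab corners in the side view matched the predicted home position to about one pixel. One pixel is about 4 mm, so this check is coarse.
- **Catch:** its pixels in the side view were the same as before the job, so the leaf is out, with the tab right beneath it.
- **Robot:** it was well clear of everything, and the measured force was near zero.

**Not checked**
- I did not measure the final squareness or sideways centring again after the press.
- I did not re-measure the mug, radio and stapler. The arm kept clear of them, and nothing looked moved in the later pictures.
- The catch detector reported the tab's position instead of the catch with 0.57 confidence, so I ignored it and compared pixels.
- I viewed 12 pictures, two over the budget of 10.

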